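# Sort loose components into the sample-marked trays

## Task

Clear up the bench after soldering practice: put the two capacitors, the heat sink and the transformer each into the black tray whose bolted-on sample shows the same kind of part. Set every part down rather than dropping it, so that it stands upright and flat on the tray's floor inside the rim; leave the solder reel and the screwdriver where they are.

Things in the scene. Friction and masses are not known exactly. Their poses are not given: they have to be found in the camera images.
- cap_a_mid (a point): Loose screw-terminal capacitor: upright bare aluminium can, 36 mm diameter, 45 mm high in all (the can itself 42 mm, then two small brass screw terminals on the black top), about 70 g. Starts standing upright. This point is on its axis, half-way up (22.5 mm above its base); z up. The two capacitors are alike.
- cap_b_mid (a point): Loose screw-terminal capacitor: upright bare aluminium can, 36 mm diameter, 45 mm high in all (the can itself 42 mm, then two small brass screw terminals on the black top), about 70 g. Starts standing upright. This point is on its axis, half-way up (22.5 mm above its base); z up. The two capacitors are alike.
- sink_mid (a point): Loose aluminium heat sink: 60 (x) by 32 (y) by 32 (z) mm, a 7 mm base with five upright 3 mm fins that run along x, about 80 g. Starts fins up, turned either way by up to 1.5 rad. This point is its centre, 16 mm above its base; z up. Grasp it across y, on the flat outer fins (32 mm).
- trafo_mid (a point): Loose small transformer: dark steel core 50 (x) by 20 (y) mm, 36 mm high, with a copper winding block 30 (x) by 42 (y) mm through its middle, 32 mm high, on a 50 by 42 mm foot plate, about 220 g. Starts upright, turned either way by up to 1.5 rad. This point is its centre, 18 mm above its base; z up. Grasp it across y, on the flat ends of the winding (42 mm).
- cap_tray_in (a point): Fixed black tray whose bolted-down sample is a capacitor, 45 mm high: inside 84 (x) by 120 (y) mm, walls 4 mm thick, rim 12 mm above bench. This point: middle of its inner floor, 4 mm above bench; z up, x points to the grey ledge (4 mm high) on its far side that carries the sample, centred 80 mm away along x. The three trays differ only in the sample and stand in any order, turned up to 0.15 rad.
- sink_tray_in (a point): Fixed black tray whose bolted-down sample is a heat sink, 32 mm high, its fins along the tray's y: inside 84 (x) by 120 (y) mm, walls 4 mm thick, rim 12 mm above bench. This point: middle of its inner floor, 4 mm above bench; z up, x points to the grey ledge (4 mm high) on its far side that carries the sample, centred 80 mm away along x. The three trays differ only in the sample and stand in any order, turned up to 0.15 rad.
- trafo_tray_in (a point): Fixed black tray whose bolted-down sample is a transformer, 36 mm high, its 50 mm length along the tray's y: inside 84 (x) by 120 (y) mm, walls 4 mm thick, rim 12 mm above bench. This point: middle of its inner floor, 4 mm above bench; z up, x points to the grey ledge (4 mm high) on its far side that carries the sample, centred 80 mm away along x. The three trays differ only in the sample and stand in any order, turned up to 0.15 rad.
- reel_mid (a point): Bystander among the parts, to be left alone: reel of solder standing on a flange, 54 mm diameter, 36 mm high, grey plastic flanges round a bright metal core, loose. This point is its centre, 18 mm above its base.
- driver_mid (a point): Bystander, to be left alone: red-handled screwdriver lying loose on the bench to the robot's right, 175 mm long, 24 mm across. This point is near its middle, 11 mm above the bench; x along the blade.

How it is judged:
At the end, for the whole second after the job is handed in: Both capacitors, the heat sink and the transformer are in the trays with their own kind of sample: centre within 42 mm (tray x) and 60 mm (tray y) of the tray's middle, resting on its floor (height within 4 mm), upright within 0.12 rad, released and at rest (x of cap_a_mid in the frame of cap_tray_in between -0.042 and 0.042 m and y of cap_a_mid in the frame of cap_tray_in between -0.06 and 0.06 m and z of cap_a_mid in the frame of cap_tray_in between 0.0185 and 0.0265 m and angle between each of cap_a_mid, cap_b_mid, sink_mid, trafo_mid's own z axis and vertical below 0.12 rad and linear speed of each of cap_a, cap_b, sink, trafo below 0.02 m/s and angular speed of each of cap_a, cap_b, sink, trafo below 0.2 rad/s and contact force between each of cap_a, cap_b, sink, trafo and the fingers below 0.05 N and x of cap_b_mid in the frame of cap_tray_in between -0.042 and 0.042 m and y of cap_b_mid in the frame of cap_tray_in between -0.06 and 0.06 m and z of cap_b_mid in the frame of cap_tray_in between 0.0185 and 0.0265 m and x of sink_mid in the frame of sink_tray_in between -0.042 and 0.042 m and y of sink_mid in the frame of sink_tray_in between -0.06 and 0.06 m and z of sink_mid in the frame of sink_tray_in between 0.012 and 0.02 m and x of trafo_mid in the frame of trafo_tray_in between -0.042 and 0.042 m and y of trafo_mid in the frame of trafo_tray_in between -0.06 and 0.06 m and z of trafo_mid in the frame of trafo_tray_in between 0.014 and 0.022 m); the robot touches nothing.
It fails at once if a part is dropped or thrown (moves faster than 0.8 m/s, a fall of over 30 mm, while out of the fingers) ((contact force between cap_a and anything else below 0.02 N and linear speed of cap_a above 0.8 m/s) or (contact force between cap_b and anything else below 0.02 N and linear speed of cap_b above 0.8 m/s) or (contact force between sink and anything else below 0.02 N and linear speed of sink above 0.8 m/s) or (contact force between trafo and anything else below 0.02 N and linear speed of trafo above 0.8 m/s)).
It fails at once if the solder reel is shifted more than 25 mm or tipped (distance of reel_mid from where it was at the start of the episode above 0.025 m or angle between reel_mid's own z axis and vertical above 0.35 rad).
It fails at once if the screwdriver is shifted more than 25 mm or tipped (distance of driver_mid from where it was at the start of the episode above 0.025 m or angle between driver_mid's own z axis and vertical above 0.35 rad).
It also fails if it takes over 96 s, if anything falls off the work surface, if the arm or the gripper's body presses on something with over 40 N, if the wrist force passes 120 N, or if a joint passes its speed limit or range.

## Robot

A 6-joint arm with a two-finger parallel gripper is mounted at the origin on the work surface. World frame = base frame: x ahead of the robot, y to its left, z up, the work surface at z = 0. Lengths are in m, angles in rad, forces in N, time in s.
With the tool pointing down it reaches from about 0.275 to 0.75 m from the base axis. Payload 10.2 kg.
Tool frame: the origin (TCP) lies at the very end of the fingers, on their centre line; the grasp point (between the pads) lies ctrl.grip_point_offset behind it (ctrl.grip_point_offset is the distance from the TCP to the grasp point, in m); z points along the fingers, y is the line along which they close (so a half turn about z gives the same grasp; the last joint's range is limited). The gripper opens to 88 mm and grips with 3 to 60 N. Pads are 18 mm wide; open, the fingers measure 123 mm over their backs; the gripper's body (75 mm by 187 mm) begins 45 mm behind the grasp point.
Start: joints at [-1.478, 0.313, 1.498, -0, 1.331, -0.223], TCP at [0.163, -0.499, 0.239] pointing down, gripper open.
Joint ranges: [-2.94, 2.94], [-0.97, 2.17], [0.19, 2.56], [-1.23, 4.37], [0.02, 3.11], [-2.88, 2.88]. Speed limits (rad/s): [2.39, 2.39, 3.01, 3.14, 3.14, 3.14].

## Interface

Orientations are given as a unit quaternion [x, y, z, w].
In Python, from cell import telemetry, cams, ticket, ctrl gives the robot as it stands.
- The arm moves only by the shell command python3 -m pendant 'ROWS'. ROWS is JSON, a list of rows, each an object with "delta_pos": the shift along the tool's x, y, z in mm, a list of three; "angular": the turn, a rotation vector about the tool's x, y, z in degrees, a list of three; "grip": the closure, from 0 (fully open) to 1 (shut). In form: [{"delta_pos": [x, y, z], "angular": [wx, wy, wz], "grip": grip}, ...]. A call has 1 to 5 rows; each row is the pose to reach, as a shift and turn from the pose commanded when the call began, along the tool's axes at that moment; what a row does not reach only later rows make up. A row lasts 1/12 s, in which the tool goes at most 41.7 mm and 7.16 degrees, less where a joint would pass 70% of its speed; a pose out of reach is approached as far as the arm can. A call with a gripper value outside its range is refused whole. The fingers move at their own pace and stop on an object; the grip force is fixed at half the most. Time passes only in rows, so rows that repeat a pose let the fingers close. It gives the time, the measured TCP pose, the force, the opening and the grip force at its end, in the units of the state.
- telemetry.get_state(): the state, without advancing time (a new reading comes with each control period).
- cams.snapshot(name): name is "side" or "top"; returns a dict with "img" (400x640x3 uint8, red, green, blue), "fovy" (degrees; the focal length in pixels is half the picture's height over the tangent of half this angle, whatever the lens; pixels are square), "cx", "cy" (the principal point, pixels), "D" ([k1, k2, p1, p2, k3] as OpenCV has them; the pictures are not rectified), "R" (3x3) and "t" (3): a world point X has camera coordinates R X + t. Camera axes: x right, y down, z forward; pixel columns grow to the right and rows downward; lengths in m; the calibration is good to about 2 mm. A picture is of the moment at which its call begins. There is no depth.
- ticket.sign_off(): hands the job in; it is judged then, once.
The state is a dict: "t": time; "q": joint angles; "dq": joint speeds; "joint_efforts": joint torques, N m; "ee_pos": TCP position; "orientation": TCP orientation; "ft_force": force on the tool from outside, world axes, zero at the start; "wrist_torque": the same for the moment, N m; "width": opening from 0.0 (shut) to 1.0 (fully open); "grasp_force": force on a finger pad.
Only numpy, scipy, OpenCV 4.12 (cv2) and the standard library are available. Lean on these libraries where they do the work, as an engineer would, in place of code of your own. Each camera call takes 0.05 s, during which the arm holds its last target. There are 200 camera calls.

## Working session

There is one attempt and no reset: what is moved stays moved. The work goes in short steps, Python scripts to look and compute and a shell command to move; the robot and the scene stay as the last step left them, time stands still between calls to the robot, and variables do not carry over. Pictures are saved under pics/ and viewed, at most 14 in all, crops included, and the job is handed in when it is done.

```bash
mkdir -p pics; ls
python3 - <<'E'
from cell import telemetry, cams, ticket, ctrl
import cv2
print(telemetry.get_state(), ctrl.grip_point_offset)
for n in("top","side"):
    s=cams.snapshot(n); cv2.imwrite(f"pics/{n}0.png",s["img"][:,:,::-1])
    print(n,s["fovy"],s["cx"],s["cy"],s["D"],s["R"],s["t"])
E
```

```text
pics
{'t': 0.0, 'q': array([-1.47837309e+00,  3.13404116e-01,  1.49842713e+00,  5.10190696e-06,
        1.33099059e+00, -2.23389489e-01]), 'dq': array([-8.41316183e-04, -8.09047931e-05,  1.81164797e-03, -5.41238847e-04,
       -4.17172927e-04,  1.42070866e-03]), 'joint_efforts': array([ 7.71977102e-04, -4.02209365e+01, -2.52268410e+01,  6.94507454e-02,
        3.52993549e-02, -1.32250716e-04]), 'ee_pos': array([ 0.16303116, -0.49878927,  0.23818829]), 'orientation': array([ 9.87558583e-01,  1.57250335e-01,  4.26890215e-05, -6.13114179e-04]), 'ft_force': array([-0.36877238,  0.67958076,  0.60780558]), 'wrist_torque': array([0.03077058, 0.05223159, 0.02994307]), 'grasp_force': 0.0, 'width': 0.9998598900608396} 0.0187
top 45.35920953193967 319.15846038494095 199.00111308371157 [-0.07124535  0.          0.          0.          0.        ] [[ 0.00972457 -0.9996817  -0.02327951]
 [-0.99213122 -0.00673977 -0.12502086]
 [ 0.12482417  0.0243121  -0.99188097]] [-0.06049516  0.53468323  1.08161897]
side 52.1060194885939 318.54225486553173 199.87487762038006 [0.01862164 0.         0.         0.         0.        ] [[-0.72399216 -0.68945849  0.02196231]
 [-0.37873561  0.3706924  -0.84802505]
 [ 0.57653681 -0.62228139 -0.52950087]] [0.33837927 0.26115798 0.75536296]
```

View pics/top0.png

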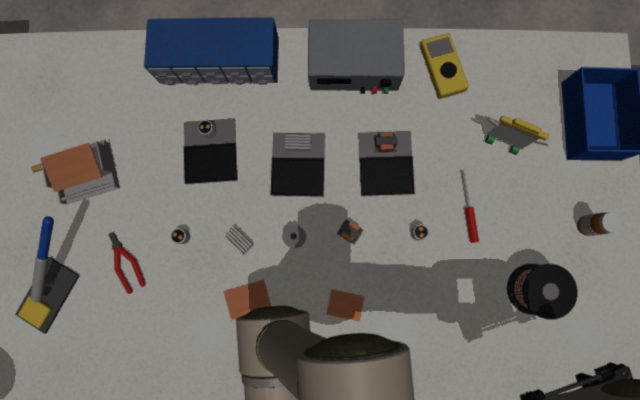

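View pics/side0.png

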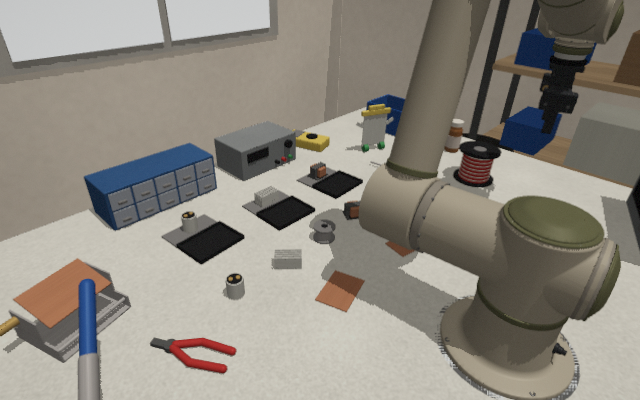

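Top view: the trays from left to right are capacitor (210,165), sink (298,177) and transformer (387,175). The parts are cap (179,236), sink (239,239), reel (293,236), trafo (349,231), cap (420,232) and driver (470,210). Next I'll crop closer and measure.

```bash
cat > h.py <<'E'
import numpy as np, cv2
from cell import telemetry, cams
from scipy.spatial.transform import Rotation as Ro
def K(s):
    f=200/np.tan(np.radians(s["fovy"])/2); return np.array([[f,0,s["cx"]],[0,f,s["cy"]],[0,0,1]])
def ray(s,uv,z):
    p=cv2.undistortPoints(np.float64(uv).reshape(-1,1,2),K(s),np.float64(s["D"]))[:,0]
    R,t=np.array(s["R"]),np.array(s["t"]); c=-R.T@t
    d=np.c_[p,np.ones(len(p))]@R
    return c+d*((z-c[2])/d[:,2])[:,None]
def proj(s,X):
    return cv2.projectPoints(np.float64(X).reshape(-1,1,3),cv2.Rodrigues(np.array(s["R"]))[0],np.float64(s["t"]),K(s),np.float64(s["D"]))[0][:,0]
E
python3 - <<'E'
from h import *
s=cams.snapshot("top"); im=s["img"]
cv2.imwrite("pics/c0.png",cv2.resize(im[112:262,165:435],None,fx=2.95,fy=2.95,interpolation=cv2.INTER_CUBIC)[:,:,::-1])
m=(im.max(2)<40).astype(np.uint8); m[:120]=0;m[205:]=0; m[:,:180]=0;m[:,420:]=0
m=cv2.morphologyEx(m,cv2.MORPH_OPEN,np.ones((5,5),np.uint8))
for c in cv2.findContours(m,0,2)[0]:
    if cv2.contourArea(c)<400: continue
    b=cv2.boxPoints(cv2.minAreaRect(c)); X=ray(s,b,0.012)
    print(b.round(1).tolist(),X[:,:2].round(4).tolist(),X.mean(0).round(4),[np.linalg.norm(X[i]-X[i-1]).round(4) for i in (1,2)])
E
```

```text
[[270.79998779296875, 194.0], [271.79998779296875, 156.6999969482422], [323.29998779296875, 158.0], [322.29998779296875, 195.3000030517578]] [[0.5491, 0.0597], [0.6397, 0.0594], [0.6369, -0.0646], [0.5466, -0.063]] [ 0.5931 -0.0021  0.012 ] [np.float64(0.0906), np.float64(0.1241)]
[[359.79998779296875, 157.3000030517578], [412.1000061035156, 155.5], [413.29998779296875, 192.89999389648438], [361.1000061035156, 194.60000610351562]] [[0.6392, -0.1521], [0.6443, -0.2773], [0.554, -0.2788], [0.549, -0.1549]] [ 0.5966 -0.2158  0.012 ] [np.float64(0.1252), np.float64(0.0903)]
[[182.6999969482422, 145.6999969482422], [234.6999969482422, 142.5], [237.0, 179.60000610351562], [185.10000610351562, 182.8000030517578]] [[0.6666, 0.2786], [0.6747, 0.1509], [0.5835, 0.1422], [0.575, 0.2684]] [0.6249 0.21   0.012 ] [np.float64(0.128), np.float64(0.0916)]
```

View pics/c0.png

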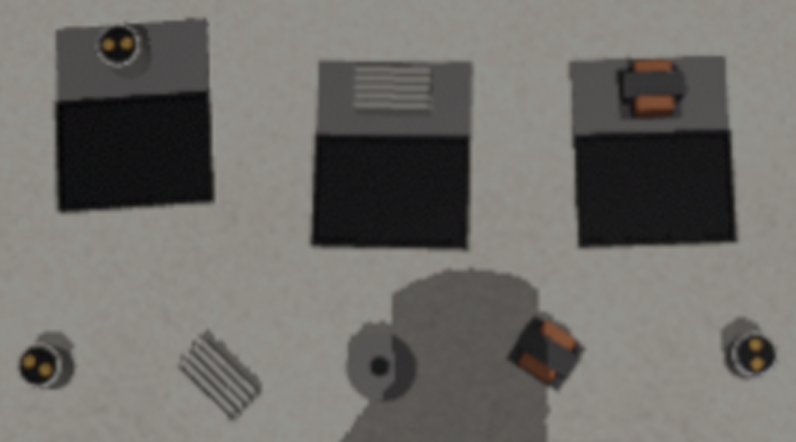

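The crop shows caps at crop (39,366) and (754,355), sink centred at (221,376) with fins running down-right, and trafo at (547,352) with copper ends at (559,335) and (537,366). Next I'll refine these with masks and check them in the side view.

Run:
```python
from h import *
s=cams.snapshot("top"); d=cams.snapshot("side"); im=s["img"].astype(int)
F=lambda x,y:(165+x/2.95,112+y/2.95)
print("cam",-np.array(s["R"]).T@np.array(s["t"]))
yy,xx=np.mgrid[:400,:640]
P=[]
for n,c in(("capL",(39,366)),("capR",(754,355))):
    u=F(*c); near=np.hypot(xx-u[0],yy-u[1])<8
    m=near&((im.max(2)<60)|((im[...,0]-im[...,2])>35))
    q=(xx[m].mean(),yy[m].mean()); X=ray(s,[q],.042)[0]; P.append(X); print(n,u,q,m.sum(),X.round(4))
u=F(548,351); near=np.hypot(xx-u[0],yy-u[1])<15
m=near&((im[...,0]-im[...,2])>25); k,l,st,ce=cv2.connectedComponentsWithStats(m.astype(np.uint8))
print(st.tolist(),ce.tolist())
big=1+np.argsort(-st[1:,4])[:2]; X=ray(s,ce[big],.032); v=X[1]-X[0]; P.append(X.mean(0)); print("trafo",X.mean(0).round(4),"y-dir deg",np.degrees(np.arctan2(v[1],v[0])),np.linalg.norm(v))
co=np.array([F(181,362),F(207,333),F(262,385),F(235,418)]); X=ray(s,co,.032); P.append(X.mean(0))
print("sink",X.round(4).tolist(),X.mean(0).round(4))
for a,b in((1,2),(0,3),(0,1),(3,2)):
    v=X[b]-X[a]; print(np.degrees(np.arctan2(v[1],v[0])),np.linalg.norm(v))
P.append(ray(s,[F(379,366)],.036)[0]); print("reel",P[-1])
T=[(.5931,-.0021,.004),(.5966,-.2158,.004),(.6249,.21,.004)]
o=d["img"][:,:,::-1].copy()
for p in proj(d,np.array(P+T)): cv2.drawMarker(o,tuple(int(round(a)) for a in p),(0,0,255),cv2.MARKER_CROSS,5,1)
cv2.imwrite("pics/s1.png",cv2.resize(o[150:310,150:410],None,fx=3,fy=3,interpolation=cv2.INTER_CUBIC))
```

```text
cam [ 0.39605203 -0.08316869  1.13827553]
capL (178.22033898305085, 236.06779661016947) (np.float64(177.45871559633028), np.float64(235.38532110091742)) 109 [0.4467 0.2715 0.042 ]
capR (420.59322033898303, 232.33898305084745) (np.float64(420.52830188679246), np.float64(231.50943396226415)) 106 [ 0.4607 -0.2889  0.042 ]
[[0, 0, 640, 400, 255868], [348, 220, 12, 11, 68], [341, 232, 13, 10, 64]] [[319.4841285350259, 199.4839917457439], [353.6470588235294, 225.13235294117646], [346.671875, 236.265625]]
trafo [ 0.462  -0.1284  0.032 ] y-dir deg 148.17129732328522 0.030410371821869807
sink [[0.4501, 0.1591, 0.032], [0.4732, 0.1391, 0.032], [0.4327, 0.0943, 0.032], [0.4067, 0.115, 0.032]] [0.4407 0.1269 0.032 ]
-132.12262263722857 0.06034563289457212
-134.5422986545487 0.06188386666590617
-40.88536912089017 0.030550444700106937
-38.42500452847585 0.0332251470102388
reel [0.44829812 0.00219951 0.036     ]
```

View pics/s1.png

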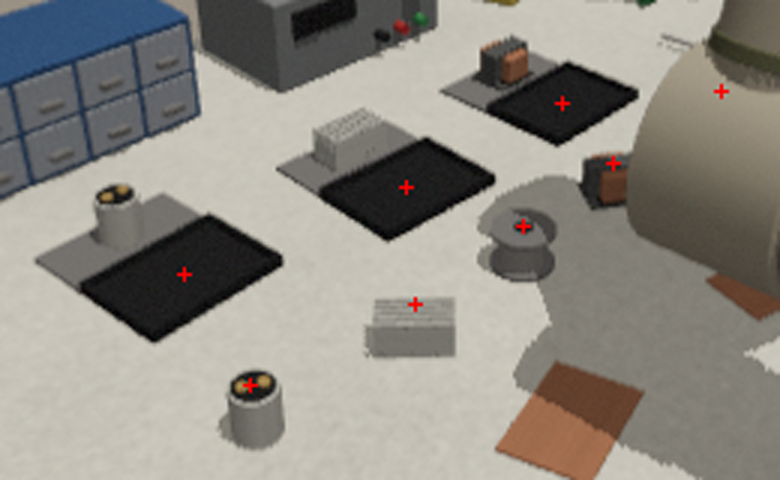

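The side view confirms the markers on the capL top (250,385), sink top (415,304), reel (523,227) and trafo (613,163), each within about 2 mm. Next is a delta calculator, then I start moving.

```bash
cat > plan.py <<'E'
# usage: plan.py x,y,z,yaw_deg ...  prints the tool-frame shift (mm) and turn (deg) per call, chained from the present pose
import sys; from h import *
s=telemetry.get_state(); p=np.array(s["ee_pos"]); R=Ro.from_quat(s["orientation"])
x=R.as_matrix()[:,0]; print("now",p.round(4),"yaw",np.degrees(np.arctan2(x[1],x[0])).round(2),"w",round(s["width"],3),"F",round(s["grasp_force"],1),"ft",s["ft_force"].round(1),"t",round(s["t"],2))
for a in sys.argv[1:]:
    g=list(map(float,a.split(","))); q=np.array(g[:3]); Q=Ro.from_euler("z",g[3],degrees=True)*Ro.from_euler("x",180,degrees=True)
    W=(R.inv()*Q).as_rotvec(degrees=True); L=np.linalg.norm(q-p)*1e3
    n=max(1,int(np.ceil(max(L/190,np.linalg.norm(W)/35)))); dp=(q-p)/n
    print("->",a,"L",L.round())
    for i in range(n):
        print("   ",R.inv().apply(dp*1e3).round(1).tolist(),(W/n).round(1).tolist()); R=R*Ro.from_rotvec(W/n,degrees=True)
    p,R=q,Q
E
python3 plan.py 0.461,-0.289,0.11,18 0.461,-0.289,0.015,18 0.461,-0.289,0.1,18 0.641,0.241,0.1,4 0.641,0.241,0.0195,4
```

```text
now [ 0.163  -0.4989  0.2385] yaw 18.1 w 0.999 F 0.0 ft [ 0.5  0.2 -0.4] t 0.25
-> 0.461,-0.289,0.11,18 L 386.0
    [116.1, -35.6, 42.9] [-0.0, -0.0, 0.0]
    [116.1, -35.7, 42.8] [-0.0, -0.0, 0.0]
    [116.1, -35.8, 42.8] [-0.0, -0.0, 0.0]
-> 0.461,-0.289,0.015,18 L 95.0
    [0.0, -0.0, 95.0] [0.0, 0.0, 0.0]
-> 0.461,-0.289,0.1,18 L 85.0
    [0.0, 0.0, -85.0] [0.0, 0.0, 0.0]
-> 0.641,0.241,0.1,4 L 560.0
    [111.7, -149.5, -0.0] [0.0, -0.0, 4.7]
    [99.1, -158.1, -0.0] [0.0, -0.0, 4.7]
    [85.9, -165.6, -0.0] [0.0, -0.0, 4.7]
-> 0.641,0.241,0.0195,4 L 80.0
    [0.0, -0.0, 80.5] [0.0, 0.0, 0.0]
```

```bash
python3 -m pendant '[{"delta_pos":[30,-9,11],"angular":[0,0,0],"grip":0},{"delta_pos":[60,-18,22],"angular":[0,0,0],"grip":0},{"delta_pos":[90,-27,33],"angular":[0,0,0],"grip":0},{"delta_pos":[120,-36,43],"angular":[0,0,0],"grip":0},{"delta_pos":[120,-36,43],"angular":[0,0,0],"grip":0}]'
python3 -m pendant '[{"delta_pos":[30,-9,11],"angular":[0,0,0],"grip":0},{"delta_pos":[60,-18,22],"angular":[0,0,0],"grip":0},{"delta_pos":[90,-27,33],"angular":[0,0,0],"grip":0},{"delta_pos":[116,-36,43],"angular":[0,0,0],"grip":0},{"delta_pos":[116,-36,43],"angular":[0,0,0],"grip":0}]'
python3 -m pendant '[{"delta_pos":[30,-9,11],"angular":[0,0,0],"grip":0},{"delta_pos":[60,-18,22],"angular":[0,0,0],"grip":0},{"delta_pos":[90,-27,33],"angular":[0,0,0],"grip":0},{"delta_pos":[112,-36,43],"angular":[0,0,0],"grip":0},{"delta_pos":[112,-36,43],"angular":[0,0,0],"grip":0}]'
python3 plan.py 0.461,-0.289,0.015,18
```

```text
t: 0.67
ee_pos: [0.2688, -0.4241, 0.194]
orientation: [0.987, 0.159, 0.0, -0.002]
ft_force: [-0.1, -1.0, -0.5]
width: 0.996
grasp_force: 0.0
t: 1.08
ee_pos: [0.3671, -0.3543, 0.151]
orientation: [0.987, 0.159, -0.0, -0.002]
ft_force: [-0.2, 0.3, -0.5]
width: 0.996
grasp_force: 0.0
t: 1.5
ee_pos: [0.4617, -0.286, 0.1081]
orientation: [0.987, 0.159, -0.001, -0.001]
ft_force: [-0.4, -0.5, -0.4]
width: 1.002
grasp_force: 0.0
now [ 0.4617 -0.286   0.1081] yaw 18.27 w 1.002 F 0.0 ft [-0.4 -0.5 -0.4] t 1.5
-> 0.461,-0.289,0.015,18 L 93.0
    [-1.5, 2.9, 93.1] [-0.1, 0.0, 0.3]
```

```bash
python3 -m pendant '[{"delta_pos":[0,1,25],"angular":[0,0,0],"grip":0},{"delta_pos":[-1,2,50],"angular":[0,0,0],"grip":0},{"delta_pos":[-1,3,75],"angular":[0,0,0],"grip":0},{"delta_pos":[-1,3,92],"angular":[0,0,0],"grip":0},{"delta_pos":[-1,3,92],"angular":[0,0,0],"grip":0}]'
python3 -m pendant '[{"delta_pos":[0,0,0],"angular":[0,0,0],"grip":1},{"delta_pos":[0,0,0],"angular":[0,0,0],"grip":1},{"delta_pos":[0,0,0],"angular":[0,0,0],"grip":1},{"delta_pos":[0,0,0],"angular":[0,0,0],"grip":1},{"delta_pos":[0,0,0],"angular":[0,0,0],"grip":1}]'
python3 -m pendant '[{"delta_pos":[0,0,0],"angular":[0,0,0],"grip":1},{"delta_pos":[0,0,0],"angular":[0,0,0],"grip":1},{"delta_pos":[0,0,0],"angular":[0,0,0],"grip":1},{"delta_pos":[0,0,0],"angular":[0,0,0],"grip":1},{"delta_pos":[0,0,0],"angular":[0,0,0],"grip":1}]'
python3 plan.py 0.461,-0.289,0.1,18 0.641,0.241,0.1,4
```

```text
t: 1.92
ee_pos: [0.4583, -0.2915, 0.0151]
orientation: [0.988, 0.157, -0.002, -0.002]
ft_force: [-0.2, 0.2, -0.9]
width: 1.0
grasp_force: 0.0
t: 2.33
ee_pos: [0.4605, -0.2918, 0.0186]
orientation: [0.988, 0.157, 0.0, 0.001]
ft_force: [0.4, -0.4, 0.2]
width: 0.648
grasp_force: 0.0
t: 2.75
ee_pos: [0.4603, -0.2915, 0.0178]
orientation: [0.988, 0.157, 0.0, 0.0]
ft_force: [0.1, 0.0, 2.0]
width: 0.396
grasp_force: 30.0
now [ 0.4603 -0.2915  0.0178] yaw 18.1 w 0.396 F 30.0 ft [0.1 0.  2. ] t 2.75
-> 0.461,-0.289,0.1,18 L 82.0
    [1.4, -2.1, -82.2] [0.0, -0.0, 0.1]
-> 0.641,0.241,0.1,4 L 560.0
    [111.7, -149.5, -0.0] [0.0, -0.0, 4.7]
    [99.1, -158.1, -0.0] [0.0, -0.0, 4.7]
    [85.9, -165.6, -0.0] [0.0, -0.0, 4.7]
```

```bash
python3 -m pendant '[{"delta_pos":[0,0,-15],"angular":[0,0,0],"grip":1},{"delta_pos":[0,0,-35],"angular":[0,0,0],"grip":1},{"delta_pos":[0,-1,-55],"angular":[0,0,0],"grip":1},{"delta_pos":[1,-2,-75],"angular":[0,0,0],"grip":1},{"delta_pos":[1,-2,-84],"angular":[0,0,0],"grip":1}]'
python3 -m pendant '[{"delta_pos":[15,-20,0],"angular":[0,0,1],"grip":1},{"delta_pos":[34,-46,0],"angular":[0,0,2],"grip":1},{"delta_pos":[56,-76,0],"angular":[0,0,3],"grip":1},{"delta_pos":[79,-106,0],"angular":[0,0,4],"grip":1},{"delta_pos":[102,-137,0],"angular":[0,0,5],"grip":1}]'
python3 plan.py 0.641,0.241,0.1,4
```

```text
t: 3.17
ee_pos: [0.4612, -0.2896, 0.1039]
orientation: [0.988, 0.157, 0.001, 0.001]
ft_force: [0.3, -1.2, -0.9]
width: 0.399
grasp_force: 30.0
t: 3.58
ee_pos: [0.5151, -0.1258, 0.1012]
orientation: [0.994, 0.113, -0.0, -0.0]
ft_force: [0.5, -0.3, -0.5]
width: 0.399
grasp_force: 30.0
now [ 0.5151 -0.1258  0.1012] yaw 13.01 w 0.399 F 30.0 ft [ 0.5 -0.3 -0.5] t 3.58
-> 0.641,0.241,0.1,4 L 388.0
    [68.4, -109.7, 0.4] [-0.0, 0.0, 3.0]
    [62.6, -113.1, 0.4] [-0.0, 0.0, 3.0]
    [56.6, -116.2, 0.4] [-0.0, 0.0, 3.0]
```

```bash
python3 -m pendant '[{"delta_pos":[14,-22,0],"angular":[0,0,1],"grip":1},{"delta_pos":[28,-44,0],"angular":[0,0,1],"grip":1},{"delta_pos":[42,-66,0],"angular":[0,0,2],"grip":1},{"delta_pos":[55,-88,0],"angular":[0,0,3],"grip":1},{"delta_pos":[68,-110,0],"angular":[0,0,3],"grip":1}]'
python3 -m pendant '[{"delta_pos":[12,-22,0],"angular":[0,0,1],"grip":1},{"delta_pos":[24,-44,0],"angular":[0,0,1],"grip":1},{"delta_pos":[37,-66,0],"angular":[0,0,2],"grip":1},{"delta_pos":[50,-89,0],"angular":[0,0,3],"grip":1},{"delta_pos":[62,-113,0],"angular":[0,0,3],"grip":1}]'
python3 -m pendant '[{"delta_pos":[14,-28,0],"angular":[0,0,1],"grip":1},{"delta_pos":[28,-56,0],"angular":[0,0,1],"grip":1},{"delta_pos":[42,-86,0],"angular":[0,0,2],"grip":1},{"delta_pos":[52,-106,0],"angular":[0,0,3],"grip":1},{"delta_pos":[56,-116,0],"angular":[0,0,3],"grip":1}]'
python3 plan.py 0.641,0.241,0.0225,4
python3 - <<'E'
from h import *
s=cams.snapshot("side"); cv2.imwrite("pics/p1.png",cv2.resize(s["img"][130:290,150:410],None,fx=3,fy=3)[:,:,::-1])
E
```

```text
t: 4.0
ee_pos: [0.5563, -0.0035, 0.1011]
orientation: [0.996, 0.088, -0.0, -0.0]
ft_force: [1.1, 0.4, -0.6]
width: 0.401
grasp_force: 30.0
t: 4.42
ee_pos: [0.5977, 0.1184, 0.101]
orientation: [0.998, 0.061, -0.0, -0.0]
ft_force: [1.1, 0.1, -1.0]
width: 0.398
grasp_force: 30.0
t: 4.83
ee_pos: [0.6388, 0.2421, 0.1005]
orientation: [0.999, 0.036, -0.0, -0.0]
ft_force: [-0.7, -0.7, -1.3]
width: 0.4
grasp_force: 30.0
now [0.6388 0.2421 0.1005] yaw 4.17 w 0.4 F 30.0 ft [-0.7 -0.7 -1.3] t 4.83
-> 0.641,0.241,0.0225,4 L 78.0
    [2.2, 1.3, 78.0] [-0.0, 0.0, 0.2]
```

View pics/p1.png

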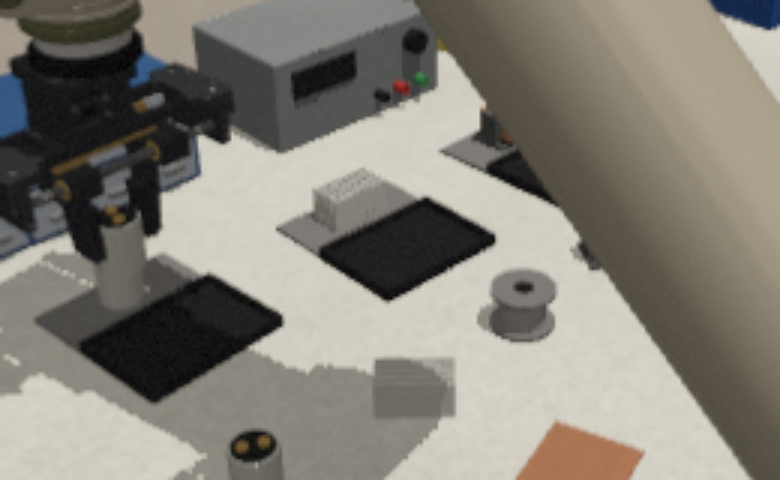

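The capacitor hangs upright in the fingers above the cap tray, around (120,245). Next I lower and release it.

```bash
python3 -m pendant '[{"delta_pos":[1,0,20],"angular":[0,0,0],"grip":1},{"delta_pos":[2,1,40],"angular":[0,0,0],"grip":1},{"delta_pos":[2,1,58],"angular":[0,0,0],"grip":1},{"delta_pos":[2,1,68],"angular":[0,0,0],"grip":1},{"delta_pos":[2,1,72],"angular":[0,0,0],"grip":1}]'
python3 -m pendant '[{"delta_pos":[0,0,2],"angular":[0,0,0],"grip":1},{"delta_pos":[0,0,4],"angular":[0,0,0],"grip":1},{"delta_pos":[0,0,5],"angular":[0,0,0],"grip":1},{"delta_pos":[0,0,6],"angular":[0,0,0],"grip":1},{"delta_pos":[0,0,6],"angular":[0,0,0],"grip":1}]'
python3 plan.py 0.641,0.241,0.0225,4
```

```text
t: 5.3
ee_pos: [0.6399, 0.2377, 0.0275]
orientation: [0.999, 0.036, -0.002, 0.0]
ft_force: [-0.1, -0.3, -1.3]
width: 0.399
grasp_force: 30.0
t: 5.72
ee_pos: [0.641, 0.2385, 0.0242]
orientation: [0.999, 0.036, 0.0, -0.0]
ft_force: [0.2, 0.6, -0.7]
width: 0.399
grasp_force: 30.0
now [0.641  0.2385 0.0242] yaw 4.1 w 0.399 F 30.0 ft [ 0.2  0.6 -0.7] t 5.72
-> 0.641,0.241,0.0225,4 L 3.0
    [0.1, -2.5, 1.7] [-0.0, -0.0, 0.1]
```

```bash
python3 -m pendant '[{"delta_pos":[0,-1,1],"angular":[0,0,0],"grip":1},{"delta_pos":[0,-1,2],"angular":[0,0,0],"grip":1},{"delta_pos":[0,-1,2],"angular":[0,0,0],"grip":1},{"delta_pos":[0,-1,2],"angular":[0,0,0],"grip":1}]'
python3 -m pendant '[{"delta_pos":[0,0,0],"angular":[0,0,0],"grip":0.3},{"delta_pos":[0,0,0],"angular":[0,0,0],"grip":0.3},{"delta_pos":[0,0,0],"angular":[0,0,0],"grip":0.3},{"delta_pos":[0,0,0],"angular":[0,0,0],"grip":0.3},{"delta_pos":[0,0,0],"angular":[0,0,0],"grip":0.3}]'
python3 plan.py 0.641,0.241,0.11,4 0.462,-0.128,0.11,58 0.462,-0.128,0.009,58
```

```text
t: 6.05
ee_pos: [0.6409, 0.2396, 0.0219]
orientation: [0.999, 0.036, 0.0, -0.0]
ft_force: [0.2, -0.3, 0.3]
width: 0.396
grasp_force: 30.0
t: 6.47
ee_pos: [0.6408, 0.2394, 0.0217]
orientation: [0.999, 0.036, -0.0, 0.0]
ft_force: [0.3, 0.6, 0.4]
width: 0.694
grasp_force: 0.0
now [0.6408 0.2394 0.0217] yaw 4.09 w 0.694 F 0.0 ft [0.3 0.6 0.4] t 6.47
-> 0.641,0.241,0.11,4 L 88.0
    [0.3, -1.5, -88.3] [0.0, 0.0, 0.1]
-> 0.462,-0.128,0.11,58 L 410.0
    [-68.1, 118.5, 0.0] [-0.0, 0.0, -18.0]
    [-101.4, 91.7, 0.0] [-0.0, 0.0, -18.0]
    [-124.8, 55.9, 0.0] [-0.0, 0.0, -18.0]
-> 0.462,-0.128,0.009,58 L 101.0
    [0.0, -0.0, 101.0] [0.0, 0.0, 0.0]
```

```bash
python3 -m pendant '[{"delta_pos":[0,0,-15],"angular":[0,0,0],"grip":0.3},{"delta_pos":[0,0,-35],"angular":[0,0,0],"grip":0},{"delta_pos":[0,0,-55],"angular":[0,0,0],"grip":0},{"delta_pos":[0,0,-75],"angular":[0,0,0],"grip":0},{"delta_pos":[0,0,-88],"angular":[0,0,0],"grip":0}]'
python3 plan.py 0.441,0.127,0.11,46.7
python3 - <<'E'
from h import *
s=cams.snapshot("top"); cv2.imwrite("pics/p2.png",cv2.resize(s["img"][112:262,165:435],None,fx=2.95,fy=2.95,interpolation=cv2.INTER_CUBIC)[:,:,::-1])
E
```

```text
t: 6.88
ee_pos: [0.6413, 0.2396, 0.1119]
orientation: [0.999, 0.036, 0.001, -0.0]
ft_force: [0.7, 0.4, 0.6]
width: 0.978
grasp_force: 0.0
now [0.6413 0.2396 0.1119] yaw 4.09 w 0.978 F 0.0 ft [0.7 0.4 0.6] t 6.88
-> 0.441,0.127,0.11,46.7 L 230.0
    [-103.9, 49.0, 0.7] [0.0, -0.1, -21.3]
    [-114.6, 7.9, 0.8] [0.0, -0.1, -21.3]
```

View pics/p2.png

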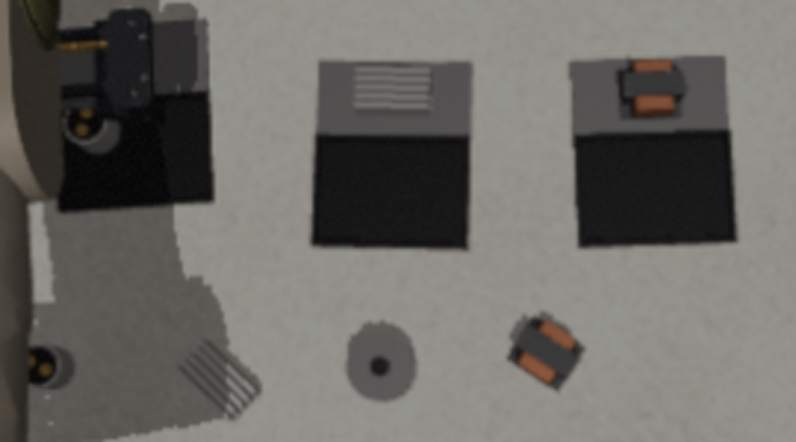

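The cap stands in the cap tray at crop (85,125), and everything else is untouched. The sink is next.

```bash
python3 -m pendant '[{"delta_pos":[-21,10,0],"angular":[0,0,-4.3],"grip":0},{"delta_pos":[-42,20,0],"angular":[0,0,-8.6],"grip":0},{"delta_pos":[-63,30,0],"angular":[0,0,-12.9],"grip":0},{"delta_pos":[-84,40,1],"angular":[0,0,-17.2],"grip":0},{"delta_pos":[-104,49,1],"angular":[0,0,-21.3],"grip":0}]'
python3 -m pendant '[{"delta_pos":[-23,2,0],"angular":[0,0,-4.3],"grip":0},{"delta_pos":[-46,4,0],"angular":[0,0,-8.6],"grip":0},{"delta_pos":[-69,6,0],"angular":[0,0,-12.9],"grip":0},{"delta_pos":[-92,7,1],"angular":[0,0,-17.2],"grip":0},{"delta_pos":[-115,8,1],"angular":[0,0,-21.3],"grip":0}]'
python3 plan.py 0.441,0.127,0.009,46.7
```

```text
t: 7.35
ee_pos: [0.539, 0.1825, 0.1078]
orientation: [0.975, 0.222, -0.001, -0.0]
ft_force: [0.4, -0.2, 0.3]
width: 1.003
grasp_force: 0.0
t: 7.77
ee_pos: [0.4387, 0.1262, 0.107]
orientation: [0.917, 0.398, -0.0, -0.0]
ft_force: [-0.4, -0.7, 0.3]
width: 1.0
grasp_force: 0.0
now [0.4387 0.1262 0.107 ] yaw 46.91 w 1.0 F 0.0 ft [-0.4 -0.7  0.3] t 7.77
-> 0.441,0.127,0.009,46.7 L 98.0
    [2.3, 1.2, 98.0] [-0.0, 0.0, 0.2]
```

```bash
python3 -m pendant '[{"delta_pos":[1,0,25],"angular":[0,0,0],"grip":0},{"delta_pos":[2,1,50],"angular":[0,0,0],"grip":0},{"delta_pos":[2,1,75],"angular":[0,0,0],"grip":0},{"delta_pos":[2,1,92],"angular":[0,0,0],"grip":0},{"delta_pos":[2,1,97],"angular":[0,0,0],"grip":0}]'
python3 -m pendant '[{"delta_pos":[0,0,0],"angular":[0,0,0],"grip":1},{"delta_pos":[0,0,0],"angular":[0,0,0],"grip":1},{"delta_pos":[0,0,0],"angular":[0,0,0],"grip":1},{"delta_pos":[0,0,0],"angular":[0,0,0],"grip":1},{"delta_pos":[0,0,0],"angular":[0,0,0],"grip":1}]'
python3 -m pendant '[{"delta_pos":[0,0,0],"angular":[0,0,0],"grip":1},{"delta_pos":[0,0,0],"angular":[0,0,0],"grip":1},{"delta_pos":[0,0,0],"angular":[0,0,0],"grip":1},{"delta_pos":[0,0,0],"angular":[0,0,0],"grip":1},{"delta_pos":[0,0,0],"angular":[0,0,0],"grip":1}]'
python3 plan.py 0.441,0.127,0.1,46.7 0.592,-0.002,0.1,-1
```

```text
t: 8.18
ee_pos: [0.4405, 0.1273, 0.0081]
orientation: [0.918, 0.396, -0.002, -0.001]
ft_force: [-0.3, 0.0, -0.4]
width: 1.0
grasp_force: 0.0
t: 8.6
ee_pos: [0.4426, 0.1275, 0.0114]
orientation: [0.918, 0.396, 0.001, 0.0]
ft_force: [-0.1, 0.6, -0.0]
width: 0.648
grasp_force: 0.0
t: 9.02
ee_pos: [0.4422, 0.1274, 0.0108]
orientation: [0.918, 0.396, -0.0, -0.0]
ft_force: [-1.6, -0.0, 2.0]
width: 0.364
grasp_force: 30.0
now [0.4422 0.1274 0.0108] yaw 46.69 w 0.364 F 30.0 ft [-1.6 -0.   2. ] t 9.02
-> 0.441,0.127,0.1,46.7 L 89.0
    [-1.1, -0.6, -89.2] [-0.0, 0.0, -0.0]
-> 0.592,-0.002,0.1,-1 L 199.0
    [4.8, 99.2, 0.0] [0.0, -0.0, 23.9]
    [44.5, 88.8, 0.0] [0.0, -0.0, 23.9]
```

```bash
python3 -m pendant '[{"delta_pos":[0,0,-15],"angular":[0,0,0],"grip":1},{"delta_pos":[0,0,-35],"angular":[0,0,0],"grip":1},{"delta_pos":[0,0,-55],"angular":[0,0,0],"grip":1},{"delta_pos":[-1,0,-75],"angular":[0,0,0],"grip":1},{"delta_pos":[-1,0,-89],"angular":[0,0,0],"grip":1}]'
python3 -m pendant '[{"delta_pos":[1,20,0],"angular":[0,0,5],"grip":1},{"delta_pos":[2,40,0],"angular":[0,0,10],"grip":1},{"delta_pos":[3,60,0],"angular":[0,0,15],"grip":1},{"delta_pos":[4,80,0],"angular":[0,0,20],"grip":1},{"delta_pos":[5,99,0],"angular":[0,0,24],"grip":1}]'
python3 -m pendant '[{"delta_pos":[9,18,0],"angular":[0,0,5],"grip":1},{"delta_pos":[18,36,0],"angular":[0,0,10],"grip":1},{"delta_pos":[27,54,0],"angular":[0,0,15],"grip":1},{"delta_pos":[36,72,0],"angular":[0,0,20],"grip":1},{"delta_pos":[44,89,0],"angular":[0,0,24],"grip":1}]'
python3 plan.py 0.592,-0.002,0.016,-1
```

```text
t: 9.43
ee_pos: [0.4418, 0.1266, 0.1012]
orientation: [0.918, 0.396, 0.001, 0.0]
ft_force: [0.0, 0.4, -0.3]
width: 0.36
grasp_force: 30.0
t: 9.85
ee_pos: [0.5176, 0.0616, 0.0996]
orientation: [0.981, 0.195, -0.0, 0.0]
ft_force: [-0.2, -0.6, 0.3]
width: 0.36
grasp_force: 30.0
t: 10.27
ee_pos: [0.5926, -0.0036, 0.0994]
orientation: [1.0, -0.014, -0.0, -0.0]
ft_force: [-0.4, 0.3, -0.6]
width: 0.356
grasp_force: 30.0
now [ 0.5926 -0.0036  0.0994] yaw -1.57 w 0.356 F 30.0 ft [-0.4  0.3 -0.6] t 10.27
-> 0.592,-0.002,0.016,-1 L 83.0
    [-0.6, -1.5, 83.4] [-0.0, 0.0, -0.6]
```

```bash
python3 -m pendant '[{"delta_pos":[0,0,20],"angular":[0,0,0],"grip":1},{"delta_pos":[0,0,40],"angular":[0,0,0],"grip":1},{"delta_pos":[0,-1,58],"angular":[0,0,0],"grip":1},{"delta_pos":[0,-1,70],"angular":[0,0,0],"grip":1},{"delta_pos":[0,-1,76],"angular":[0,0,0],"grip":1}]'
python3 -m pendant '[{"delta_pos":[0,0,2],"angular":[0,0,0],"grip":1},{"delta_pos":[0,0,4],"angular":[0,0,0],"grip":1},{"delta_pos":[0,0,5],"angular":[0,0,0],"grip":1},{"delta_pos":[0,0,6],"angular":[0,0,0],"grip":1},{"delta_pos":[0,0,6],"angular":[0,0,0],"grip":1}]'
python3 plan.py
```

```text
t: 10.68
ee_pos: [0.5912, -0.0016, 0.0219]
orientation: [1.0, -0.011, -0.001, -0.0]
ft_force: [-0.2, 0.7, -1.3]
width: 0.359
grasp_force: 30.0
t: 11.1
ee_pos: [0.5922, -0.0017, 0.0182]
orientation: [1.0, -0.011, 0.0, 0.0]
ft_force: [-0.6, -0.3, -1.0]
width: 0.355
grasp_force: 30.0
now [ 0.5922 -0.0017  0.0182] yaw -1.3 w 0.355 F 30.0 ft [-0.6 -0.3 -1. ] t 11.1
```

Lower by 3 mm more, then release part-way (55 mm) and lift.

```bash
python3 -m pendant '[{"delta_pos":[0,0,1],"angular":[0,0,0],"grip":1},{"delta_pos":[0,0,2],"angular":[0,0,0],"grip":1},{"delta_pos":[0,0,3],"angular":[0,0,0],"grip":1},{"delta_pos":[0,0,3],"angular":[0,0,0],"grip":1}]'
python3 -m pendant '[{"delta_pos":[0,0,0],"angular":[0,0,0],"grip":0.4},{"delta_pos":[0,0,0],"angular":[0,0,0],"grip":0.4},{"delta_pos":[0,0,0],"angular":[0,0,0],"grip":0.4},{"delta_pos":[0,0,0],"angular":[0,0,0],"grip":0.4},{"delta_pos":[0,0,0],"angular":[0,0,0],"grip":0.4}]'
python3 -m pendant '[{"delta_pos":[0,0,-15],"angular":[0,0,0],"grip":0.4},{"delta_pos":[0,0,-35],"angular":[0,0,0],"grip":0.4},{"delta_pos":[0,0,-55],"angular":[0,0,0],"grip":0},{"delta_pos":[0,0,-75],"angular":[0,0,0],"grip":0},{"delta_pos":[0,0,-95],"angular":[0,0,0],"grip":0}]'
python3 plan.py 0.462,-0.128,0.11,58
```

```text
t: 11.43
ee_pos: [0.592, -0.0017, 0.0148]
orientation: [1.0, -0.011, 0.0, 0.0]
ft_force: [-0.9, -0.2, 1.0]
width: 0.359
grasp_force: 30.0
t: 11.85
ee_pos: [0.592, -0.0017, 0.0147]
orientation: [1.0, -0.011, 0.0, 0.0]
ft_force: [0.2, -0.1, 0.1]
width: 0.601
grasp_force: 0.0
t: 12.27
ee_pos: [0.5918, -0.0017, 0.1107]
orientation: [1.0, -0.011, -0.0, -0.0]
ft_force: [0.6, 0.6, 0.1]
width: 0.807
grasp_force: 0.0
now [ 0.5918 -0.0017  0.1107] yaw -1.31 w 0.807 F 0.0 ft [0.6 0.6 0.1] t 12.27
-> 0.462,-0.128,0.11,58 L 181.0
    [-63.5, 64.6, 0.3] [-0.0, 0.0, -29.7]
    [-87.1, 24.8, 0.3] [-0.0, 0.0, -29.7]
```

```bash
python3 -m pendant '[{"delta_pos":[-13,13,0],"angular":[0,0,-6],"grip":0},{"delta_pos":[-26,26,0],"angular":[0,0,-12],"grip":0},{"delta_pos":[-39,39,0],"angular":[0,0,-18],"grip":0},{"delta_pos":[-52,52,0],"angular":[0,0,-24],"grip":0},{"delta_pos":[-63,65,0],"angular":[0,0,-29.7],"grip":0}]'
python3 -m pendant '[{"delta_pos":[-18,5,0],"angular":[0,0,-6],"grip":0},{"delta_pos":[-36,10,0],"angular":[0,0,-12],"grip":0},{"delta_pos":[-54,15,0],"angular":[0,0,-18],"grip":0},{"delta_pos":[-71,20,0],"angular":[0,0,-24],"grip":0},{"delta_pos":[-87,25,0],"angular":[0,0,-29.7],"grip":0}]'
python3 plan.py 0.462,-0.128,0.009,58
python3 - <<'E'
from h import *
s=cams.snapshot("top"); cv2.imwrite("pics/p3.png",cv2.resize(s["img"][112:262,165:435],None,fx=2.95,fy=2.95,interpolation=cv2.INTER_CUBIC)[:,:,::-1])
E
```

```text
t: 12.68
ee_pos: [0.5266, -0.0657, 0.1098]
orientation: [0.969, 0.248, -0.0, -0.0]
ft_force: [0.1, 0.8, -0.2]
width: 1.003
grasp_force: 0.0
t: 13.1
ee_pos: [0.4621, -0.1292, 0.1098]
orientation: [0.873, 0.488, 0.0, 0.0]
ft_force: [-0.2, -0.5, 0.3]
width: 1.002
grasp_force: 0.0
now [ 0.4621 -0.1292  0.1098] yaw 58.39 w 1.002 F 0.0 ft [-0.2 -0.5  0.3] t 13.1
-> 0.462,-0.128,0.009,58 L 101.0
    [1.0, -0.7, 100.8] [0.0, 0.0, 0.4]
```

View pics/p3.png

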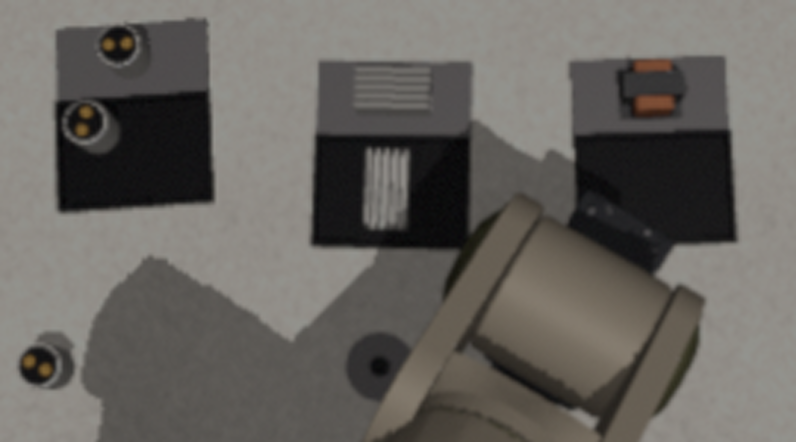

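The sink sits flat in its tray at crop (387,190). The first cap stands at (85,122) and the reel is unmoved. The transformer is next.

```bash
python3 -m pendant '[{"delta_pos":[0,0,25],"angular":[0,0,0],"grip":0},{"delta_pos":[1,-1,50],"angular":[0,0,0],"grip":0},{"delta_pos":[1,-1,75],"angular":[0,0,0],"grip":0},{"delta_pos":[1,-1,93],"angular":[0,0,0],"grip":0},{"delta_pos":[1,-1,99],"angular":[0,0,0],"grip":0}]'
python3 -m pendant '[{"delta_pos":[0,0,0],"angular":[0,0,0],"grip":1},{"delta_pos":[0,0,0],"angular":[0,0,0],"grip":1},{"delta_pos":[0,0,0],"angular":[0,0,0],"grip":1},{"delta_pos":[0,0,0],"angular":[0,0,0],"grip":1},{"delta_pos":[0,0,0],"angular":[0,0,0],"grip":1}]'
python3 -m pendant '[{"delta_pos":[0,0,0],"angular":[0,0,0],"grip":1},{"delta_pos":[0,0,0],"angular":[0,0,0],"grip":1},{"delta_pos":[0,0,0],"angular":[0,0,0],"grip":1},{"delta_pos":[0,0,0],"angular":[0,0,0],"grip":1},{"delta_pos":[0,0,0],"angular":[0,0,0],"grip":1}]'
python3 plan.py 0.462,-0.128,0.1,58 0.596,-0.216,0.1,2
```

```text
t: 13.57
ee_pos: [0.4616, -0.1264, 0.0085]
orientation: [0.875, 0.485, -0.001, -0.002]
ft_force: [-0.6, -0.2, -0.1]
width: 1.0
grasp_force: 0.0
t: 13.98
ee_pos: [0.463, -0.1275, 0.0116]
orientation: [0.874, 0.485, 0.0, 0.001]
ft_force: [-0.2, -0.4, 0.3]
width: 0.648
grasp_force: 0.0
t: 14.4
ee_pos: [0.4627, -0.1274, 0.011]
orientation: [0.874, 0.486, 0.0, 0.0]
ft_force: [0.1, 0.5, 5.0]
width: 0.474
grasp_force: 30.0
now [ 0.4627 -0.1274  0.011 ] yaw 58.09 w 0.474 F 30.0 ft [0.1 0.5 5. ] t 14.4
-> 0.462,-0.128,0.1,58 L 89.0
    [-0.9, -0.2, -89.0] [0.0, -0.0, 0.1]
-> 0.596,-0.216,0.1,2 L 160.0
    [-1.8, 80.1, 0.0] [0.0, -0.0, 28.0]
    [36.0, 71.6, 0.0] [0.0, -0.0, 28.0]
```

```bash
python3 -m pendant '[{"delta_pos":[0,0,-12],"angular":[0,0,0],"grip":1},{"delta_pos":[0,0,-32],"angular":[0,0,0],"grip":1},{"delta_pos":[0,0,-52],"angular":[0,0,0],"grip":1},{"delta_pos":[-1,0,-74],"angular":[0,0,0],"grip":1},{"delta_pos":[-1,0,-89],"angular":[0,0,0],"grip":1}]'
python3 -m pendant '[{"delta_pos":[0,16,0],"angular":[0,0,5.6],"grip":1},{"delta_pos":[0,32,0],"angular":[0,0,11.2],"grip":1},{"delta_pos":[-1,48,0],"angular":[0,0,16.8],"grip":1},{"delta_pos":[-1,64,0],"angular":[0,0,22.4],"grip":1},{"delta_pos":[-2,80,0],"angular":[0,0,28],"grip":1}]'
python3 -m pendant '[{"delta_pos":[7,14,0],"angular":[0,0,5.6],"grip":1},{"delta_pos":[14,28,0],"angular":[0,0,11.2],"grip":1},{"delta_pos":[21,42,0],"angular":[0,0,16.8],"grip":1},{"delta_pos":[28,56,0],"angular":[0,0,22.4],"grip":1},{"delta_pos":[36,72,0],"angular":[0,0,28],"grip":1}]'
python3 plan.py 0.596,-0.216,0.016,2
```

```text
t: 14.82
ee_pos: [0.4619, -0.1282, 0.101]
orientation: [0.874, 0.486, 0.0, 0.0]
ft_force: [1.5, -0.5, -2.1]
width: 0.473
grasp_force: 30.0
t: 15.23
ee_pos: [0.5291, -0.1722, 0.0991]
orientation: [0.966, 0.257, -0.001, -0.001]
ft_force: [-0.1, 0.1, -2.8]
width: 0.48
grasp_force: 30.0
t: 15.65
ee_pos: [0.5961, -0.2164, 0.0989]
orientation: [1.0, 0.016, -0.001, -0.001]
ft_force: [0.0, 1.0, -1.7]
width: 0.474
grasp_force: 30.0
now [ 0.5961 -0.2164  0.0989] yaw 1.82 w 0.474 F 30.0 ft [ 0.   1.  -1.7] t 15.65
-> 0.596,-0.216,0.016,2 L 83.0
    [0.0, -0.3, 82.9] [-0.1, 0.1, -0.2]
```

```bash
python3 -m pendant '[{"delta_pos":[0,0,20],"angular":[0,0,0],"grip":1},{"delta_pos":[0,0,40],"angular":[0,0,0],"grip":1},{"delta_pos":[0,0,58],"angular":[0,0,0],"grip":1},{"delta_pos":[0,0,70],"angular":[0,0,0],"grip":1},{"delta_pos":[0,0,76],"angular":[0,0,0],"grip":1}]'
python3 -m pendant '[{"delta_pos":[0,0,2],"angular":[0,0,0],"grip":1},{"delta_pos":[0,0,4],"angular":[0,0,0],"grip":1},{"delta_pos":[0,0,5],"angular":[0,0,0],"grip":1},{"delta_pos":[0,0,6],"angular":[0,0,0],"grip":1},{"delta_pos":[0,0,6],"angular":[0,0,0],"grip":1}]'
python3 plan.py
```

```text
t: 16.07
ee_pos: [0.5951, -0.2158, 0.0214]
orientation: [1.0, 0.018, -0.002, -0.001]
ft_force: [-1.1, 0.0, -2.1]
width: 0.475
grasp_force: 30.0
t: 16.48
ee_pos: [0.5963, -0.2164, 0.0182]
orientation: [1.0, 0.018, 0.0, 0.0]
ft_force: [0.3, 0.6, -1.1]
width: 0.476
grasp_force: 30.0
now [ 0.5963 -0.2164  0.0182] yaw 2.09 w 0.476 F 30.0 ft [ 0.3  0.6 -1.1] t 16.48
```

```bash
python3 -m pendant '[{"delta_pos":[0,0,1],"angular":[0,0,0],"grip":1},{"delta_pos":[0,0,2],"angular":[0,0,0],"grip":1},{"delta_pos":[0,0,3],"angular":[0,0,0],"grip":1},{"delta_pos":[0,0,3],"angular":[0,0,0],"grip":1}]'
python3 -m pendant '[{"delta_pos":[0,0,0],"angular":[0,0,0],"grip":0.3},{"delta_pos":[0,0,0],"angular":[0,0,0],"grip":0.3},{"delta_pos":[0,0,0],"angular":[0,0,0],"grip":0.3},{"delta_pos":[0,0,0],"angular":[0,0,0],"grip":0.3},{"delta_pos":[0,0,0],"angular":[0,0,0],"grip":0.3}]'
python3 -m pendant '[{"delta_pos":[0,0,-15],"angular":[0,0,0],"grip":0.3},{"delta_pos":[0,0,-35],"angular":[0,0,0],"grip":0.3},{"delta_pos":[0,0,-55],"angular":[0,0,0],"grip":0},{"delta_pos":[0,0,-75],"angular":[0,0,0],"grip":0},{"delta_pos":[0,0,-95],"angular":[0,0,0],"grip":0}]'
python3 plan.py 0.446,0.271,0.11,4
```

```text
t: 16.82
ee_pos: [0.5962, -0.2164, 0.0151]
orientation: [1.0, 0.018, 0.0, 0.0]
ft_force: [-1.7, -0.0, 1.2]
width: 0.475
grasp_force: 30.0
t: 17.23
ee_pos: [0.5961, -0.2164, 0.0147]
orientation: [1.0, 0.018, 0.0, 0.0]
ft_force: [0.5, -0.1, -0.7]
width: 0.693
grasp_force: 0.0
t: 17.65
ee_pos: [0.596, -0.2163, 0.1107]
orientation: [1.0, 0.018, 0.0, -0.0]
ft_force: [0.7, -1.7, -0.0]
width: 0.905
grasp_force: 0.0
now [ 0.596  -0.2163  0.1107] yaw 2.09 w 0.905 F 0.0 ft [ 0.7 -1.7 -0. ] t 17.65
-> 0.446,0.271,0.11,4 L 510.0
    [-44.0, -164.1, 0.2] [-0.0, -0.0, -0.6]
    [-42.2, -164.6, 0.2] [-0.0, -0.0, -0.6]
    [-40.4, -165.1, 0.2] [-0.0, -0.0, -0.6]
```

```bash
python3 -m pendant '[{"delta_pos":[-9,-34,0],"angular":[0,0,0],"grip":0},{"delta_pos":[-18,-68,0],"angular":[0,0,0],"grip":0},{"delta_pos":[-27,-102,0],"angular":[0,0,0],"grip":0},{"delta_pos":[-36,-136,0],"angular":[0,0,0],"grip":0},{"delta_pos":[-44,-164,0],"angular":[0,0,-1]  ,"grip":0}]'
python3 -m pendant '[{"delta_pos":[-9,-34,0],"angular":[0,0,0],"grip":0},{"delta_pos":[-18,-68,0],"angular":[0,0,0],"grip":0},{"delta_pos":[-27,-102,0],"angular":[0,0,0],"grip":0},{"delta_pos":[-36,-136,0],"angular":[0,0,0],"grip":0},{"delta_pos":[-42,-165,0],"angular":[0,0,-1],"grip":0}]'
python3 -m pendant '[{"delta_pos":[-9,-34,0],"angular":[0,0,0],"grip":0},{"delta_pos":[-18,-68,0],"angular":[0,0,0],"grip":0},{"delta_pos":[-27,-102,0],"angular":[0,0,0],"grip":0},{"delta_pos":[-36,-140,0],"angular":[0,0,0],"grip":0},{"delta_pos":[-40,-165,0],"angular":[0,0,0],"grip":0}]'
python3 plan.py 0.446,0.271,0.016,4
python3 - <<'E'
from h import *
s=cams.snapshot("top"); cv2.imwrite("pics/p4.png",cv2.resize(s["img"][112:262,165:435],None,fx=2.95,fy=2.95,interpolation=cv2.INTER_CUBIC)[:,:,::-1])
E
```

```text
t: 18.07
ee_pos: [0.5452, -0.052, 0.1099]
orientation: [1.0, 0.027, 0.0, -0.0]
ft_force: [-0.5, -0.6, -0.4]
width: 0.998
grasp_force: 0.0
t: 18.48
ee_pos: [0.4942, 0.1103, 0.1099]
orientation: [0.999, 0.036, -0.0, -0.0]
ft_force: [-0.3, 0.1, 0.8]
width: 0.995
grasp_force: 0.0
t: 18.9
ee_pos: [0.4421, 0.2728, 0.1099]
orientation: [0.999, 0.036, 0.0, -0.0]
ft_force: [-0.2, 0.3, -0.3]
width: 1.001
grasp_force: 0.0
now [0.4421 0.2728 0.1099] yaw 4.18 w 1.001 F 0.0 ft [-0.2  0.3 -0.3] t 18.9
-> 0.446,0.271,0.016,4 L 94.0
    [3.8, 2.1, 93.9] [-0.0, -0.0, 0.2]
```

View pics/p4.png

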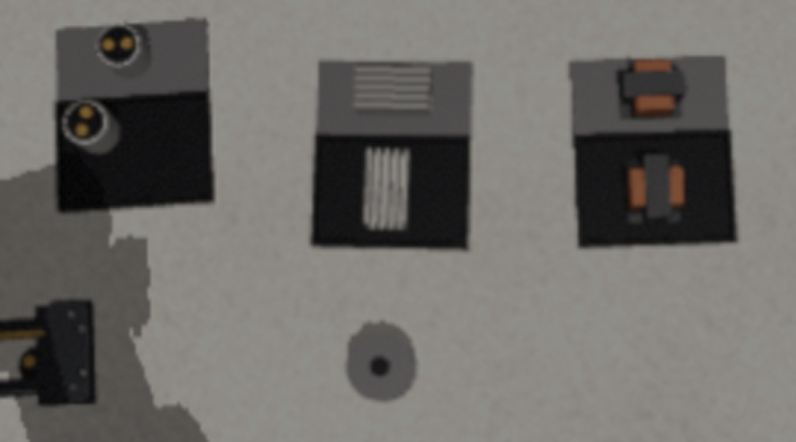

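The transformer sits in its tray at crop (656,188), and the sink and first cap are fine. The last capacitor is under the gripper.

```bash
python3 -m pendant '[{"delta_pos":[2,1,20],"angular":[0,0,0],"grip":0},{"delta_pos":[4,2,45],"angular":[0,0,0],"grip":0},{"delta_pos":[4,2,70],"angular":[0,0,0],"grip":0},{"delta_pos":[4,2,86],"angular":[0,0,0],"grip":0},{"delta_pos":[4,2,92],"angular":[0,0,0],"grip":0}]'
python3 -m pendant '[{"delta_pos":[0,0,0],"angular":[0,0,0],"grip":1},{"delta_pos":[0,0,0],"angular":[0,0,0],"grip":1},{"delta_pos":[0,0,0],"angular":[0,0,0],"grip":1},{"delta_pos":[0,0,0],"angular":[0,0,0],"grip":1},{"delta_pos":[0,0,0],"angular":[0,0,0],"grip":1}]'
python3 -m pendant '[{"delta_pos":[0,0,0],"angular":[0,0,0],"grip":1},{"delta_pos":[0,0,0],"angular":[0,0,0],"grip":1},{"delta_pos":[0,0,0],"angular":[0,0,0],"grip":1},{"delta_pos":[0,0,0],"angular":[0,0,0],"grip":1},{"delta_pos":[0,0,0],"angular":[0,0,0],"grip":1}]'
python3 plan.py 0.446,0.271,0.1,4 0.609,0.179,0.1,4
```

```text
t: 19.37
ee_pos: [0.4467, 0.268, 0.0156]
orientation: [0.999, 0.036, -0.002, 0.0]
ft_force: [1.0, 0.4, -0.2]
width: 1.001
grasp_force: 0.0
t: 19.78
ee_pos: [0.4481, 0.2686, 0.0185]
orientation: [0.999, 0.036, 0.001, -0.0]
ft_force: [0.2, -0.3, -0.1]
width: 0.648
grasp_force: 0.0
t: 20.2
ee_pos: [0.4478, 0.2685, 0.0179]
orientation: [0.999, 0.036, 0.0, -0.0]
ft_force: [-0.4, -0.5, 1.9]
width: 0.4
grasp_force: 30.0
now [0.4478 0.2685 0.0179] yaw 4.1 w 0.4 F 30.0 ft [-0.4 -0.5  1.9] t 20.2
-> 0.446,0.271,0.1,4 L 82.0
    [-1.6, -2.6, -82.1] [-0.0, -0.0, 0.1]
-> 0.609,0.179,0.1,4 L 187.0
    [156.2, 103.1, 0.0] [0.0, 0.0, 0.0]
```

```bash
python3 -m pendant '[{"delta_pos":[0,0,-15],"angular":[0,0,0],"grip":1},{"delta_pos":[0,0,-35],"angular":[0,0,0],"grip":1},{"delta_pos":[0,0,-55],"angular":[0,0,0],"grip":1},{"delta_pos":[-1,-2,-75],"angular":[0,0,0],"grip":1},{"delta_pos":[-1,-2,-82],"angular":[0,0,0],"grip":1}]'
python3 -m pendant '[{"delta_pos":[14,9,0],"angular":[0,0,0],"grip":1},{"delta_pos":[34,22,0],"angular":[0,0,0],"grip":1},{"delta_pos":[54,36,0],"angular":[0,0,0],"grip":1},{"delta_pos":[72,48,0],"angular":[0,0,0],"grip":1},{"delta_pos":[80,53,0],"angular":[0,0,0],"grip":1}]'
python3 -m pendant '[{"delta_pos":[14,9,0],"angular":[0,0,0],"grip":1},{"delta_pos":[34,22,0],"angular":[0,0,0],"grip":1},{"delta_pos":[54,36,0],"angular":[0,0,0],"grip":1},{"delta_pos":[70,46,0],"angular":[0,0,0],"grip":1},{"delta_pos":[76,50,0],"angular":[0,0,0],"grip":1}]'
python3 plan.py 0.609,0.179,0.0285,4
```

```text
t: 20.62
ee_pos: [0.4474, 0.2709, 0.1021]
orientation: [0.999, 0.036, 0.002, -0.001]
ft_force: [0.5, -0.5, 0.4]
width: 0.401
grasp_force: 30.0
t: 21.03
ee_pos: [0.5318, 0.2217, 0.0989]
orientation: [0.999, 0.035, -0.0, 0.0]
ft_force: [1.0, -0.1, -0.6]
width: 0.399
grasp_force: 30.0
t: 21.45
ee_pos: [0.6107, 0.1777, 0.0989]
orientation: [0.999, 0.035, -0.0, 0.0]
ft_force: [0.3, 0.0, -1.0]
width: 0.399
grasp_force: 30.0
now [0.6107 0.1777 0.0989] yaw 4.02 w 0.399 F 30.0 ft [ 0.3  0.  -1. ] t 21.45
-> 0.609,0.179,0.0285,4 L 70.0
    [-1.6, -1.4, 70.4] [0.0, 0.0, 0.0]
```

```bash
python3 -m pendant '[{"delta_pos":[-1,0,20],"angular":[0,0,0],"grip":1},{"delta_pos":[-2,-1,40],"angular":[0,0,0],"grip":1},{"delta_pos":[-2,-1,56],"angular":[0,0,0],"grip":1},{"delta_pos":[-2,-1,66],"angular":[0,0,0],"grip":1},{"delta_pos":[-2,-1,70],"angular":[0,0,0],"grip":1}]'
python3 -m pendant '[{"delta_pos":[0,0,2],"angular":[0,0,0],"grip":1},{"delta_pos":[0,0,4],"angular":[0,0,0],"grip":1},{"delta_pos":[0,0,5],"angular":[0,0,0],"grip":1},{"delta_pos":[0,0,6],"angular":[0,0,0],"grip":1},{"delta_pos":[0,0,6],"angular":[0,0,0],"grip":1}]'
python3 plan.py
```

```text
t: 21.87
ee_pos: [0.6061, 0.1801, 0.0279]
orientation: [0.999, 0.036, -0.002, 0.0]
ft_force: [-0.1, -0.2, -0.3]
width: 0.4
grasp_force: 30.0
t: 22.28
ee_pos: [0.6076, 0.1797, 0.0241]
orientation: [0.999, 0.036, 0.0, -0.0]
ft_force: [-0.0, -1.1, -0.9]
width: 0.396
grasp_force: 30.0
now [0.6076 0.1797 0.0241] yaw 4.09 w 0.396 F 30.0 ft [-0.  -1.1 -0.9] t 22.28
```

```bash
python3 -m pendant '[{"delta_pos":[0,0,1],"angular":[0,0,0],"grip":1},{"delta_pos":[0,0,2],"angular":[0,0,0],"grip":1},{"delta_pos":[0,0,2],"angular":[0,0,0],"grip":1},{"delta_pos":[0,0,2],"angular":[0,0,0],"grip":1}]'
python3 -m pendant '[{"delta_pos":[0,0,0],"angular":[0,0,0],"grip":0.35},{"delta_pos":[0,0,0],"angular":[0,0,0],"grip":0.35},{"delta_pos":[0,0,0],"angular":[0,0,0],"grip":0.35},{"delta_pos":[0,0,0],"angular":[0,0,0],"grip":0.35},{"delta_pos":[0,0,0],"angular":[0,0,0],"grip":0.35}]'
python3 -m pendant '[{"delta_pos":[0,0,-15],"angular":[0,0,0],"grip":0.35},{"delta_pos":[0,0,-35],"angular":[0,0,0],"grip":0.35},{"delta_pos":[0,0,-60],"angular":[0,0,0],"grip":0.35},{"delta_pos":[0,0,-90],"angular":[0,0,0],"grip":0.35},{"delta_pos":[0,0,-120],"angular":[0,0,0],"grip":0.35}]'
python3 -m pendant '[{"delta_pos":[-30,0,-10],"angular":[0,0,0],"grip":0.35},{"delta_pos":[-60,0,-20],"angular":[0,0,0],"grip":0.35},{"delta_pos":[-95,0,-30],"angular":[0,0,0],"grip":0.35},{"delta_pos":[-130,0,-40],"angular":[0,0,0],"grip":0.35},{"delta_pos":[-160,0,-50],"angular":[0,0,0],"grip":0.35}]'
python3 -m pendant '[{"delta_pos":[-20,0,0],"angular":[0,0,0],"grip":0.35},{"delta_pos":[-40,0,0],"angular":[0,0,0],"grip":0.35},{"delta_pos":[-50,0,0],"angular":[0,0,0],"grip":0.35},{"delta_pos":[-50,0,0],"angular":[0,0,0],"grip":0.35},{"delta_pos":[-50,0,0],"angular":[0,0,0],"grip":0.35}]'
python3 - <<'E'
from h import *
a=cams.snapshot("top")["img"][105:265,160:480]; b=cams.snapshot("side")["img"][120:280,150:470]
cv2.imwrite("pics/p5.png",cv2.resize(np.vstack([a,b]),None,fx=1.85,fy=1.85,interpolation=cv2.INTER_CUBIC)[:,:,::-1])
E
```

```text
t: 22.62
ee_pos: [0.6076, 0.1796, 0.0219]
orientation: [0.999, 0.036, 0.0, -0.0]
ft_force: [1.0, 0.2, 0.5]
width: 0.402
grasp_force: 30.0
t: 23.03
ee_pos: [0.6075, 0.1796, 0.0217]
orientation: [0.999, 0.036, -0.0, -0.0]
ft_force: [-0.0, -0.8, -0.6]
width: 0.649
grasp_force: 0.0
t: 23.45
ee_pos: [0.6071, 0.1796, 0.1427]
orientation: [0.999, 0.036, -0.0, 0.0]
ft_force: [0.6, 0.9, -0.5]
width: 0.648
grasp_force: 0.0
t: 23.87
ee_pos: [0.4457, 0.168, 0.192]
orientation: [0.999, 0.036, -0.0, 0.0]
ft_force: [-0.1, -0.6, -0.7]
width: 0.652
grasp_force: 0.0
t: 24.28
ee_pos: [0.3983, 0.1647, 0.1921]
orientation: [0.999, 0.036, 0.001, -0.0]
ft_force: [-0.9, 1.3, -0.2]
width: 0.65
grasp_force: 0.0
```

View pics/p5.png

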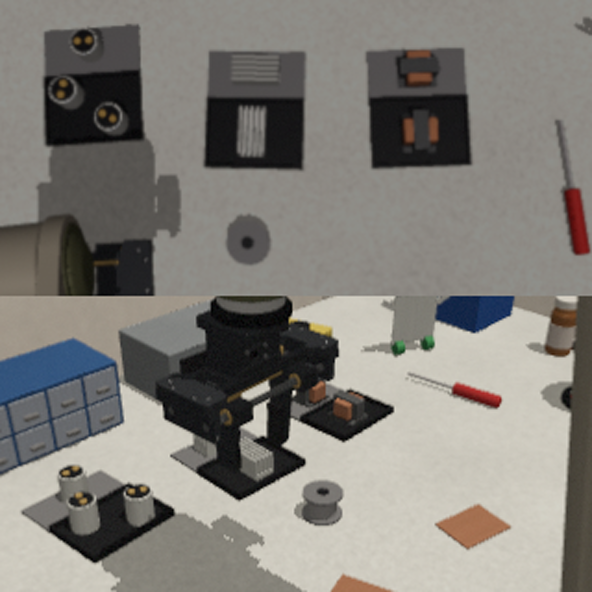

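Both views show the two caps upright in the cap tray (top 65,92 and 110,118), the sink at (252,131) and the trafo at (420,129). The reel and driver haven't moved, and the gripper is clear of everything.

```bash
python3 -c "
from cell import ticket; print(ticket.sign_off())"
```

```text
the job is handed in; nothing more can be done
None
```

I placed both capacitors, the heat sink and the transformer upright in the trays matching their samples, left the reel and screwdriver where they were, and handed the job in at about 24 s of the 96 s allowed; sign-off returned no verdict.

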